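# Set the bench mixer three clicks up from its stop and start it

### The job

Turn the black speed dial on the bench mixer anticlockwise right back to its end stop, then clockwise exactly three clicks. With the dial left there, press the green start button fully down and let it come up again. Leave the red button unpressed and the things around in their places.

Things in the scene. Friction and masses are not known exactly. Their poses are not given: they have to be found in the camera images.
- mixer: White bench mixer, fixed, 305 mm deep (x) by 270 wide (y). Origin: centre of its underside, on the bench; x from its control panel to its back, y to the left for someone facing the panel. The grey panel is a slope of 130 x 270 mm rising at 25 degrees from x = -155, 100 high, to x = -37, 155 high. On its middle line: green start button (y = 88), dial (y = 0), red stop button (y = -88).
- platform (a point): Middle of the mixer's flat platform, on its rubber mat, 161 mm above the bench, 66 mm behind the mixer's origin; axes as the mixer's. It carries a fixed orange rack of tubes (tops 230 mm above the bench, 10 to 82 mm behind this point, 120 mm right to 25 mm left of it) and the loose dishes.
- dial_foot (a point): Where the dial's axis meets the panel; axes as dial_grip. Black dial: a skirt 48 mm across, its face 8 mm off the panel, and an upright grip bar across it, 14 mm thick, 44 long, its top 38 mm off the panel; a white line on the bar's top and end marks the pointing end. Nine ticks, 34 mm from the axis, mark the places, the end stop's in red.
- dial_grip (a point): Point on the dial's axis, 28 mm out from the panel: a good height for gripping the dial's bar. Fixed to the panel, it does not turn with the dial. z points out of the panel along the dial's axis (25 degrees from vertical, leaning to the panel's front), x up the slope, y to the left for someone facing the panel.
- dial (a joint): Dial angle, rad, growing clockwise seen from outside. 0: anticlockwise end stop, white line to the left (+y of dial_grip, red tick). A click is 0.3927 (22.5 degrees), 8 in all, 3.14 the other stop; three clicks = 1.178. The white line points along (sin q, cos q) in x, y of dial_grip. Detents of about 0.1 N m: let go, it snaps into the nearer click. Starts 2 to 6 clicks from the stop.
- start_top (a point): Centre of the top of the green start button (28 mm across), at the height of the button's top, its axes as those of dial_grip. The button is pressed along -z, 6 mm, about 5 N at the bottom, and springs back.
- start (a joint): Travel of the green start button in m: 0 up, 0.006 fully down.
- stop_top (a point): Centre of the top of the red stop button, same size and make as the green one; leave it alone.
- stop (a joint): Travel of the red stop button in m: 0 up, 0.006 fully down.
- dishes: Bystander: stack of two clear culture dishes, 92 mm across, 29 mm high, loose on the mixer's platform, left half. Origin: centre of the underside.
- calculator: Bystander: flat black calculator, 130 x 75 x 15 mm, loose on the bench to the left of the mixer. Origin: centre of the underside.
- tip_box: Bystander: blue box with clear cover, 122 x 82 x 68 mm, loose on the bench to the right of the mixer. Origin: centre of the underside.
- tube_rack: Bystander: pink rack 90 x 160 mm with eight blue-capped tubes, 105 mm high. Origin: centre of the underside.
- spray_bottle: Bystander: white spray bottle, 84 mm across, 235 mm high. Origin: centre of the underside.
- amber_bottle: Bystander: amber glass bottle, 70 mm across, 160 mm high. Origin: centre of the underside.

How it is judged:
On the way, in this order (a step that is already met when the one before it is completed fails the run):
1. the dial is back against its anticlockwise end stop (value of joint dial below 0.12 rad), for 0.1 s.
2. the dial is three clicks clockwise from the stop (value of joint dial between 1.0481 and 1.3081 rad), for 0.3 s.
3. with the dial there, the green start button is pressed down (all of step 2 and value of joint start above 0.0045 m), for 0.05 s.
At the end, for the whole second after the job is handed in: The dial rests three clicks from its anticlockwise stop (1.178 rad, within 0.13), the green button has come up again and the red one is up (both within 1.5 mm) (all of step 2 and value of joint each of start, stop below 0.0015 m); the robot touches nothing.
It fails at once if the red stop button is pressed (more than 3 mm) (value of joint stop above 0.003 m).
It fails at once if the start button is pressed before the dial has been set (more than 4.5 mm while the dial is not three clicks from the stop) (value of joint start above 0.0045 m and not (value of joint dial between 1.0481 and 1.3081 rad)).
It fails at once if a bystander is moved (more than 30 mm; the dishes more than 20 mm) or tipped (more than 0.35 rad) (distance of dishes from where it was at the start of the episode above 0.02 m or distance of any of calculator, tip_box, tube_rack, spray_bottle, amber_bottle from where it was at the start of the episode above 0.03 m or angle between any of dishes, calculator, tip_box, tube_rack, spray_bottle, amber_bottle's own z axis and vertical above 0.35 rad).
It also fails if it takes over 69 s, if anything falls off the work surface, if the arm or the gripper's body presses on something with over 40 N, if the wrist force passes 120 N, or if a joint passes its speed limit or range.

### The arm

A 6-joint arm with a two-finger parallel gripper is mounted at the origin on the work surface. World frame = base frame: x ahead of the robot, y to its left, z up, the work surface at z = 0. Lengths are in m, angles in rad, forces in N, time in s.
With the tool pointing down it reaches from about 0.35 to 0.975 m from the base axis. Payload 4.9 kg.
Tool frame: the origin (TCP) lies on the centre line of the jaws, within the pads' length; the fingertips stand 11 mm ahead of it and the grasp point (between the pads) lies 8 mm behind it; z points along the fingers, y is the direction in which the jaws open and shut (so a half turn about z gives the same grasp; the last joint's range is limited). The gripper opens to 85 mm and grips with 20 to 120 N. Pads are 22 mm wide; open, the fingers measure 114 mm over their backs; the gripper's body (76 mm by 85 mm) begins 54 mm behind the grasp point. The pads swing forward as they close: fully open they stand 13 mm farther back than shut.
Start: joints at [1.028, 0.053, 1.613, -0, 1.476, -0.119], TCP at [0.257, 0.57, 0.242] pointing down, gripper open.
Joint ranges: [-3.01, 3.01], [-1.01, 2.22], [0.06, 2.58], [-1.02, 4.17], [0.09, 2.62], [-3.14, 3.14]. Speed limits (rad/s): [2.57, 2.57, 3.14, 3.14, 3.14, 3.14].

### API

Orientations are given as a rotation vector (axis times angle).
In Python, from station import ctrl gives the robot as it stands.
- The arm moves only by the tool send_rows, never from a script. Its argument "series" is a list of rows, each an object of numbers: "tx", "ty", "tz": the shift along the tool's x, y, z in cm; "wx", "wy", "wz": the turn, a rotation vector about the tool's x, y, z in rad; "jaw": the closure, from 0 (fully open) to 1 (shut). In form: [{"tx": .., "ty": .., "tz": .., "wx": .., "wy": .., "wz": .., "jaw": ..}, ...]. A call has 1 to 5 rows; each row shifts and turns the pose as measured when the row begins, along the tool's axes as they then stand; what a row does not reach is not made up. A row lasts 1/8 s, in which the tool goes at most 62.5 mm and 10.7 degrees, less where a joint would pass 70% of its speed; a pose out of reach is approached as far as the arm can. A call is refused whole if a number of a shift passes 6.25 or a number of a turn 0.188, either way. A call with a gripper value outside its range is refused whole. The fingers move at their own pace and stop on an object; "squeeze" is the grip in N (left out, the last holds). Time passes only in rows, so rows that do not move let the fingers close. It gives the time, the measured TCP pose, the force and the opening at its end, in the units of the state.
- ctrl.get_obs(): the state, without advancing time (a new reading comes with each control period).
- ctrl.get_image(name): name is "side" or "top" or "wrist"; returns the picture (400x640x3 uint8, red, green, blue); there is no depth.
- ctrl.camera_info(name): a dict with "mtx" (3x3 intrinsics, pixels), "R" (3x3) and "t" (3): a world point X has camera coordinates R X + t. Camera axes: x right, y down, z forward; pixel columns grow to the right and rows downward; lengths in m; the calibration is good to about 2 mm. A picture is of the moment at which its call begins: read the wrist's pose just before it. camera_info takes no time and is no camera call; for the wrist camera it gives the pose at the moment of the call.
- ctrl.finish_job(): hands the job in, once; it reports no verdict.
The state is a dict: "t": time; "q": joint angles; "dq": joint speeds; "effort": joint torques, N m; "tool_pos": TCP position; "tool_rot": TCP orientation; "contact_force": force on the tool from outside, world axes, zero at the start; "wrist_torque": the same for the moment, N m; "opening": finger opening in m.
Only numpy, scipy, OpenCV 4.12 (cv2) and the standard library are available. Lean on these libraries where they do the work, as an engineer would, in place of code of your own. Each camera call takes 0.05 s, during which the arm holds its last target.

## Working session

There is one attempt and no reset: what is moved stays moved. The work goes in short steps, Python scripts to look and compute and a tool call to move; the robot and the scene stay as the last step left them, time stands still between calls to the robot, and variables do not carry over. Pictures are saved under pics/ and viewed, and the job is handed in when it is done.

Besides the shell and the picture viewer there is one more tool, called after "Call:" as a command line: name --argument value ..., lists and objects as JSON in quotes. send_rows: Moves the arm, as the interface text tells. Its arguments: {"type":"object","properties":{"series":{"type":"array"},"squeeze":{"type":"number"}},"required":["series"]}

```bash
ls; mkdir -p pics; python3 - <<'E'
from station import ctrl
import cv2
print(ctrl.get_obs())
for n in("side","top","wrist"):
    c=ctrl.camera_info(n);print(n,c)
    cv2.imwrite(f"pics/{n}0.png",ctrl.get_image(n)[:,:,::-1])
E
```

```text
pics
{'t': 0.0, 'q': array([ 1.02798175e+00,  5.33600018e-02,  1.61429211e+00,  5.04748289e-06,
        1.47597857e+00, -1.18973824e-01]), 'dq': array([ 0.0001255 , -0.00090569,  0.00039224, -0.00016564, -0.00093891,
        0.00087909]), 'effort': array([-3.81518585e-04, -3.93687594e+01, -3.70175278e+01, -1.77546635e-04,
        7.20072974e-03,  4.34122242e-06]), 'tool_pos': array([0.25671475, 0.56919287, 0.24106216]), 'tool_rot': array([-6.60655538e-01, -3.07065788e+00,  3.02444964e-03]), 'contact_force': array([-0.31048754, -0.29634794,  0.19403299]), 'wrist_torque': array([-0.02565118,  0.04208611,  0.06580182]), 'opening': 0.08547593036322323}
side {'mtx': array([[446.99520633,   0.        , 317.32469597],
       [  0.        , 446.99520633, 202.04531216],
       [  0.        ,   0.        ,   1.        ]]), 'R': array([[ 0.80693077, -0.59037126, -0.01801406],
       [-0.42108443, -0.55362376, -0.71846268],
       [ 0.41418671,  0.58733509, -0.6953322 ]]), 't': array([-0.45889948,  0.3140112 ,  1.27231235])}
top {'mtx': array([[476.37396779,   0.        , 315.92151498],
       [  0.        , 476.37396779, 199.1134007 ],
       [  0.        ,   0.        ,   1.        ]]), 'R': array([[-0.01247326, -0.99990948, -0.00504549],
       [-0.99785183,  0.01277182, -0.06425421],
       [ 0.06431284,  0.00423319, -0.99792081]]), 't': array([0.00216464, 0.589393  , 1.61471737])}
wrist {'mtx': array([[329.51933651,   0.        , 321.1121282 ],
       [  0.        , 329.51933651, 193.56539837],
       [  0.        ,   0.        ,   1.        ]]), 'R': array([[ 0.41048485,  0.91186387, -0.0025456 ],
       [ 0.86383791, -0.38796838,  0.3213481 ],
       [ 0.29203811, -0.13410751, -0.94695772]]), 't': array([-0.62295341, -0.04177231,  0.38129968])}
```

View pics/side0.png

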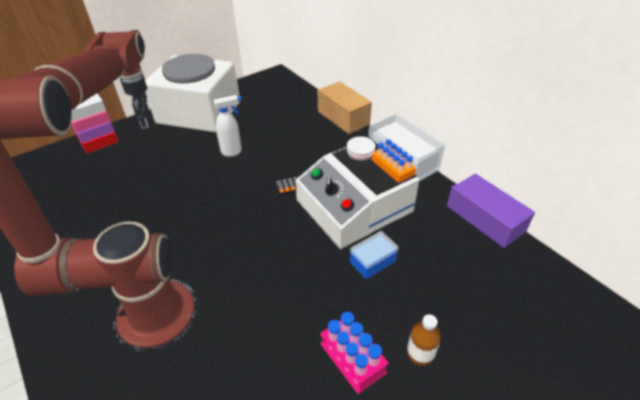

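View pics/top0.png

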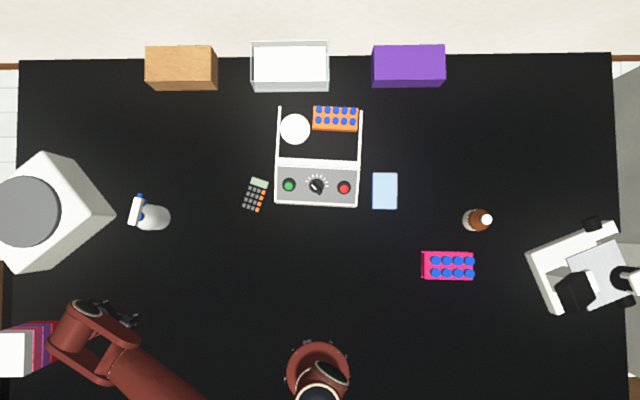

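View pics/wrist0.png

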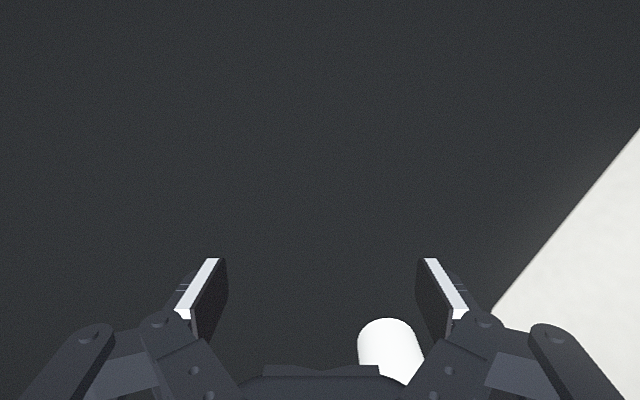

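The side view shows the mixer with green at about (316,173), the dial at (332,187) and red at (347,204). In the top view green is at (289,186), the dial at (317,185) and red at (344,188). I'll enlarge both.

```bash
python3 - <<'E'
import cv2
a=cv2.imread("pics/top0.png")[95:215,265:375]
cv2.imwrite("pics/top0c.png",cv2.resize(a,None,fx=5,fy=5,interpolation=cv2.INTER_CUBIC)[:600])
a=cv2.imread("pics/side0.png")[140:250,290:420]
cv2.imwrite("pics/side0c.png",cv2.resize(a,None,fx=5,fy=5,interpolation=cv2.INTER_CUBIC))
E
```

```text
(no output)
```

View pics/top0c.png

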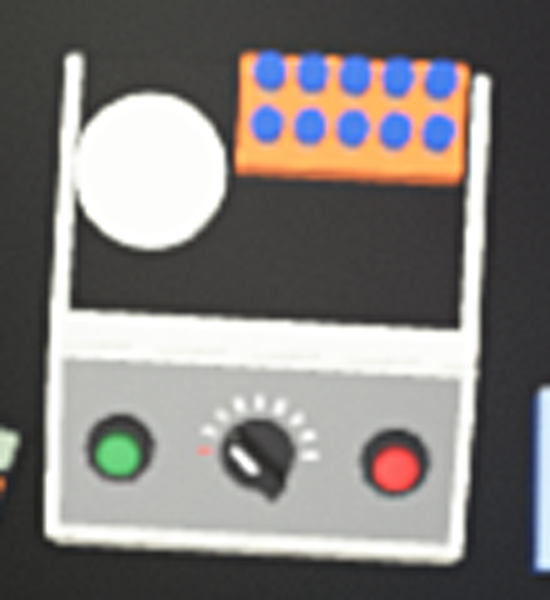

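View pics/side0c.png

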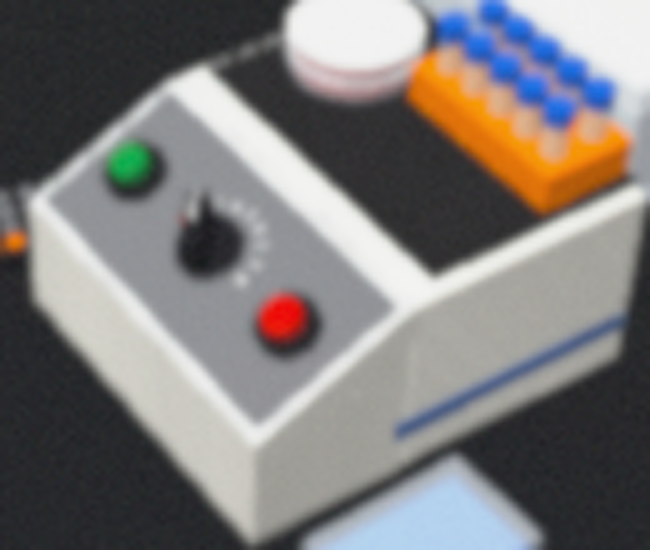

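```bash
cat > h.py <<'E'
import numpy as np, cv2
from station import ctrl
from scipy.optimize import least_squares
from scipy.spatial.transform import Rotation as Ro
def proj(n,X,c=None):
    c=c or ctrl.camera_info(n); X=np.atleast_2d(X)
    p=(X@c["R"].T+c["t"])@c["mtx"].T
    return p[:,:2]/p[:,2:]
def uncrop(p,o,s): return (np.array(p)+.5)/s-.5+np.array(o)
a=np.radians(25)
XU=np.array([np.cos(a),0,np.sin(a)]); N=np.array([-np.sin(a),0,np.cos(a)]); YL=np.array([0,1.,0])
FOOT=np.array([-.096,0,.1275])
def world(pose,P):
    x,y,t=pose; return np.atleast_2d(P)@Ro.from_euler('z',t).as_matrix().T+[x,y,0]
E
python3 - <<'E'
from h import *
tick=lambda q:FOOT+.034*(np.sin(q)*XU+np.cos(q)*YL)
top=lambda p:uncrop(p,(265,95),5); side=lambda p:uncrop(p,(290,140),5)
def model(v):
    h=v[3]
    T=[tick(0),tick(np.pi),tick(np.pi/2),FOOT+.088*YL+h*N,FOOT-.088*YL+h*N]
    S=[tick(np.pi),FOOT+.088*YL+h*N,FOOT-.088*YL+h*N]
    return np.vstack([proj("top",world(v[:3],T)),proj("side",world(v[:3],S))])
obs=np.vstack([top([[205,450],[311,457],[260,402],[119,453],[396,467]]),side([[240,282],[131,161],[283,318]])])
r=least_squares(lambda v:(model(v)-obs).ravel(),[.65,0,0,.015])
print(r.x,(model(r.x)-obs).round(2))
print(world(r.x[:3],[FOOT,FOOT+.028*N,FOOT+.088*YL+r.x[3]*N]))
# outline check
E
```

```text
[ 0.72324629 -0.01335415 -0.07120362  0.0187363 ] [[-0.19 -0.14]
 [-0.23 -0.31]
 [-0.06  0.02]
 [-0.28  0.25]
 [-0.26  0.67]
 [ 0.85  0.24]
 [ 0.08  0.44]
 [ 0.07  0.1 ]]
[[ 0.62748955 -0.00652437  0.1275    ]
 [ 0.61568622 -0.00568251  0.15287662]
 [ 0.62585194  0.08181598  0.14448085]]
```

```bash
cat >> h.py <<'E'
POSE=np.array([.72325,-.01335,-.0712])
def axes(pose=None):
    M=Ro.from_euler('z',(POSE if pose is None else pose)[2]).as_matrix()
    return M@XU,M@YL,M@N
def toolrot(q,sgn=1,pose=None):
    xu,yl,n=axes(pose); y=sgn*(np.cos(q)*xu-np.sin(q)*yl); z=-n
    return np.stack([np.cross(y,z),y,z],1)
def plan(p1,R1,n=None,vmax=.055,wmax=.17):
    o=ctrl.get_obs(); p0=o["tool_pos"]; R0=Ro.from_rotvec(o["tool_rot"]); R1=Ro.from_matrix(R1)
    w=(R0.inv()*R1).as_rotvec(); d=np.array(p1)-p0
    n=n or int(np.ceil(max(np.linalg.norm(d)/vmax,np.linalg.norm(w)/wmax)))
    print("n",n,"dist",np.linalg.norm(d).round(4),"ang",np.linalg.norm(w).round(3))
    for i in range(n):
        R=R0*Ro.from_rotvec(w*i/n)
        t=R.inv().apply(d/n)*100
        print(i,"t",t.round(2),"w",(w/n).round(3))
E
python3 - <<'E'
from h import *
o=ctrl.get_obs(); print(Ro.from_rotvec(o["tool_rot"]).as_matrix().round(3))
c=ctrl.camera_info("wrist"); print("cam",-c["R"].T@c["t"], "axes",c["R"].round(2))
for q in (.785,):
  for s in (1,-1): print(toolrot(q,s).round(3))
E
```

```text
[[-0.912  0.411 -0.001]
 [ 0.411  0.912 -0.001]
 [ 0.    -0.002 -1.   ]]
cam [0.18046538 0.60301377 0.37306588] axes [[ 0.41  0.91 -0.  ]
 [ 0.86 -0.39  0.32]
 [ 0.29 -0.13 -0.95]]
[[ 0.689  0.589  0.422]
 [ 0.66  -0.751 -0.03 ]
 [ 0.299  0.299 -0.906]]
[[-0.689 -0.589  0.422]
 [-0.66   0.751 -0.03 ]
 [-0.299 -0.299 -0.906]]
```

Call:
send_rows --series '[{"tz": -5,"jaw": 0},{"tz": -5,"jaw": 0}]' --squeeze 40

```text
invalid input at $.series[0]: expected keys tx, ty, tz, wx, wy, wz, jaw
```

```bash
python3 - <<'E'
from h import *
f=world(POSE,FOOT)[0]; n=axes()[2]
plan(f+.16*n,toolrot(.785))
E
```

```text
n 12 dist 0.6473 ang 2.034
0 t [-4.26 -3.3  -0.26] w [-0.042 -0.009  0.164]
1 t [-4.74 -2.55 -0.34] w [-0.042 -0.009  0.164]
2 t [-5.1  -1.72 -0.38] w [-0.042 -0.009  0.164]
3 t [-5.31 -0.85 -0.39] w [-0.042 -0.009  0.164]
4 t [-5.38  0.04 -0.36] w [-0.042 -0.009  0.164]
5 t [-5.3   0.93 -0.29] w [-0.042 -0.009  0.164]
6 t [-5.08  1.8  -0.18] w [-0.042 -0.009  0.164]
7 t [-4.72  2.61 -0.04] w [-0.042 -0.009  0.164]
8 t [-4.23  3.34  0.12] w [-0.042 -0.009  0.164]
9 t [-3.63  3.98  0.31] w [-0.042 -0.009  0.164]
10 t [-2.93  4.5   0.52] w [-0.042 -0.009  0.164]
11 t [-2.15  4.89  0.74] w [-0.042 -0.009  0.164]
```

Call:
send_rows --series '[{"tx": 0,"ty": 0,"tz": -5,"wx": 0,"wy": 0,"wz": 0,"jaw": 0},{"tx": 0,"ty": 0,"tz": -5,"wx": 0,"wy": 0,"wz": 0,"jaw": 0}]' --squeeze 40

```text
t: 0.4
tool_pos: [0.2555, 0.5672, 0.3356]
tool_rot: [-0.66, -3.066, 0.023]
contact_force: [-0.2, -0.5, -0.3]
opening: 0.0858
```

```bash
python3 - <<'E'
from h import *
f=world(POSE,FOOT)[0]; n=axes()[2]
plan(f+.16*n,toolrot(.785))
E
```

```text
n 12 dist 0.6483 ang 2.037
0 t [-4.26 -3.27  0.57] w [-0.043 -0.008  0.164]
1 t [-4.74 -2.55  0.48] w [-0.043 -0.008  0.164]
2 t [-5.09 -1.76  0.43] w [-0.043 -0.008  0.164]
3 t [-5.31 -0.93  0.41] w [-0.043 -0.008  0.164]
4 t [-5.39 -0.07  0.43] w [-0.043 -0.008  0.164]
5 t [-5.32  0.79  0.49] w [-0.043 -0.008  0.164]
6 t [-5.12  1.63  0.59] w [-0.043 -0.008  0.164]
7 t [-4.78  2.41  0.71] w [-0.043 -0.008  0.164]
8 t [-4.32  3.13  0.87] w [-0.043 -0.008  0.164]
9 t [-3.75  3.75  1.05] w [-0.043 -0.008  0.164]
10 t [-3.08  4.26  1.25] w [-0.043 -0.008  0.164]
11 t [-2.33  4.65  1.47] w [-0.043 -0.008  0.164]
```

Call:
send_rows --series '[{"tx": -4.3,"ty": -3.3,"tz": 0.5,"wx": -0.043,"wy": -0.008,"wz": 0.164,"jaw": 0},{"tx": -4.7,"ty": -2.5,"tz": 0.5,"wx": -0.043,"wy": -0.008,"wz": 0.164,"jaw": 0},{"tx": -5.1,"ty": -1.8,"tz": 0.4,"wx": -0.043,"wy": -0.008,"wz": 0.164,"jaw": 0},{"tx": -5.3,"ty": -0.9,"tz": 0.4,"wx": -0.043,"wy": -0.008,"wz": 0.164,"jaw": 0},{"tx": -5.4,"ty": 0,"tz": 0.4,"wx": -0.043,"wy": -0.008,"wz": 0.164,"jaw": 0}]'

```text
t: 1.02
tool_pos: [0.3846, 0.3273, 0.3144]
tool_rot: [1.8, 2.451, 0.3]
contact_force: [0.2, 0.2, -0.5]
opening: 0.0852
```

```bash
python3 - <<'E'
from h import *
f=world(POSE,FOOT)[0]; n=axes()[2]
plan(f+.16*n,toolrot(.785))
E
```

```text
n 7 dist 0.3752 ang 1.165
0 t [-5.26  0.86  0.54] w [-0.042 -0.009  0.161]
1 t [-5.05  1.67  0.65] w [-0.042 -0.009  0.161]
2 t [-4.72  2.43  0.78] w [-0.042 -0.009  0.161]
3 t [-4.26  3.12  0.94] w [-0.042 -0.009  0.161]
4 t [-3.7   3.71  1.12] w [-0.042 -0.009  0.161]
5 t [-3.05  4.21  1.32] w [-0.042 -0.009  0.161]
6 t [-2.33  4.58  1.52] w [-0.042 -0.009  0.161]
```

Call:
send_rows --series '[{"tx": -5.3,"ty": 0.9,"tz": 0.5,"wx": -0.042,"wy": -0.009,"wz": 0.161,"jaw": 0},{"tx": -5.0,"ty": 1.7,"tz": 0.6,"wx": -0.042,"wy": -0.009,"wz": 0.161,"jaw": 0},{"tx": -4.7,"ty": 2.4,"tz": 0.8,"wx": -0.042,"wy": -0.009,"wz": 0.161,"jaw": 0},{"tx": -4.3,"ty": 3.1,"tz": 0.9,"wx": -0.042,"wy": -0.009,"wz": 0.161,"jaw": 0},{"tx": -3.7,"ty": 3.7,"tz": 1.1,"wx": -0.042,"wy": -0.009,"wz": 0.161,"jaw": 0}]'

```text
t: 1.65
tool_pos: [0.5088, 0.0824, 0.2833]
tool_rot: [2.56, 1.434, 0.533]
contact_force: [1.1, 0.2, -0.3]
opening: 0.0851
```

```bash
python3 - <<'E'
from h import *
f=world(POSE,FOOT)[0]; n=axes()[2]
plan(f+.16*n,toolrot(.785))
E
```

```text
n 2 dist 0.0991 ang 0.304
0 t [-2.47  4.08  1.33] w [-0.038 -0.01   0.147]
1 t [-1.84  4.35  1.51] w [-0.038 -0.01   0.147]
```

Call:
send_rows --series '[{"tx": -2.5,"ty": 4.1,"tz": 1.3,"wx": -0.038,"wy": -0.01,"wz": 0.147,"jaw": 0},{"tx": -1.8,"ty": 4.4,"tz": 1.5,"wx": -0.038,"wy": -0.01,"wz": 0.147,"jaw": 0},{"tx": 0,"ty": 0,"tz": 0,"wx": 0,"wy": 0,"wz": 0,"jaw": 0}]'

```text
t: 2.02
tool_pos: [0.5608, -0.0082, 0.2707]
tool_rot: [2.728, 0.992, 0.584]
contact_force: [-0.0, -0.4, -0.2]
opening: 0.0855
```

```bash
python3 - <<'E'
from h import *
print(ctrl.get_obs()["q"])
c=ctrl.camera_info("wrist"); np.savez("w1.npz",**c)
cv2.imwrite("pics/w1.png",ctrl.get_image("wrist")[:,:,::-1])
f=world(POSE,FOOT)[0]; n=axes()[2]
print(proj("wrist",f,c)); plan(f+.16*n,toolrot(.785))
E
```

```text
[-0.16447341 -0.39608131  2.00242515  0.03974479  1.10116204  0.69852392]
[[315.40549244 171.1765149 ]]
n 1 dist 0.0056 ang 0.015
0 t [ 0.36 -0.39 -0.17] w [ 0.002  0.002 -0.014]
```

View pics/w1.png

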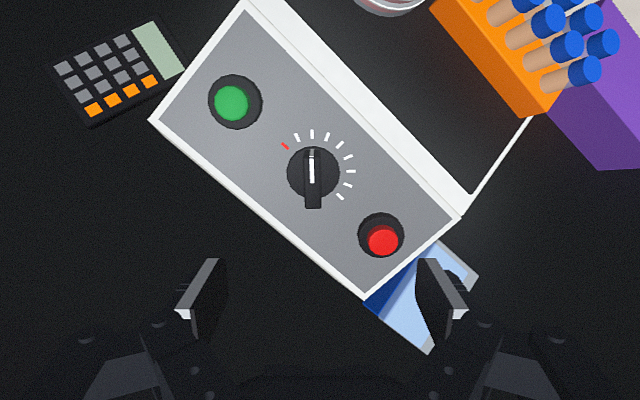

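The wrist view shows the line pointing at the third tick (312,134), which is two clicks from the red one at (285,146). Green is at (232,102) and red at (382,241). I'll refine the pose from an enlarged crop.

```bash
python3 - <<'E'
import cv2
a=cv2.imread("pics/w1.png")[115:215,250:380]
cv2.imwrite("pics/w1c.png",cv2.resize(a,None,fx=6,fy=6,interpolation=cv2.INTER_CUBIC))
a=cv2.imread("pics/w1.png")[60:145,190:290]
b=cv2.imread("pics/w1.png")[200:285,330:430]
import numpy as np
cv2.imwrite("pics/w1d.png",cv2.resize(np.hstack([a,b]),None,fx=4,fy=4,interpolation=cv2.INTER_CUBIC))
E
```

```text
(no output)
```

View pics/w1c.png

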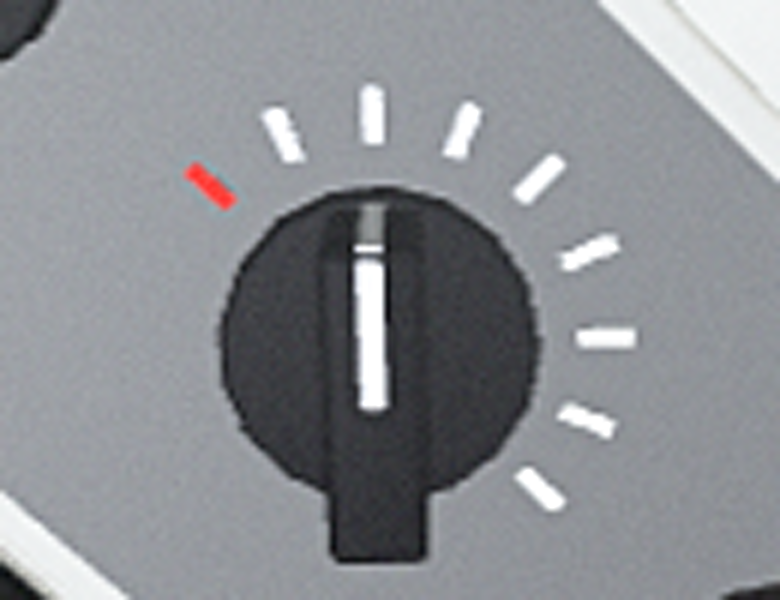

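View pics/w1d.png

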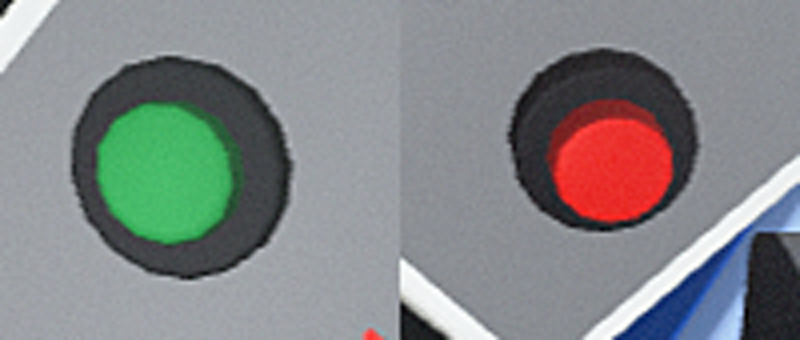

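```bash
python3 - <<'E'
from h import *
c=dict(np.load("w1.npz"))
tick=lambda q:FOOT+.034*(np.sin(q)*XU+np.cos(q)*YL)
tk=uncrop([(211,187),(284,135),(373,114),(463,130),(540,178),(591,253),(606,338),(587,420),(541,490)],(250,115),6)
gr=uncrop([(165,172)],(190,60),4); rd=uncrop([(212,170)],(330,200),4)
obs=np.vstack([tk,gr,rd])
def model(v): return proj("wrist",world(v[:3],[tick(k*np.pi/8) for k in range(9)]+[FOOT+.088*YL+v[3]*N,FOOT-.088*YL+v[3]*N]),c)
r=least_squares(lambda v:(model(v)-obs).ravel(),[*POSE,.0187])
print(r.x,(model(r.x)-obs).round(1).tolist())
v=r.x
print(world(v[:3],[FOOT,FOOT+.088*YL+v[3]*N]))
# dial angle from bar line top: p at 38mm
ln=uncrop([(371,262),(372,408)],(250,115),6)
def m2(u): return proj("wrist",world(v[:3],[FOOT+.038*N+rr*(np.sin(u[0])*XU+np.cos(u[0])*YL) for rr in (u[1],u[2])]),c)
print(least_squares(lambda u:(m2(u)-ln).ravel(),[.785,.02,0]).x)
E
```

```text
[ 0.72165449 -0.0112828  -0.06806127  0.02036014] [[0.2, -0.2], [0.2, -0.2], [0.1, 0.1], [0.1, 0.1], [-0.2, 0.3], [-0.4, -0.1], [-0.2, -0.2], [0.0, -0.1], [-0.3, -0.3], [0.3, 0.5], [0.0, 0.1]]
[[ 0.62587675 -0.00475396  0.1275    ]
 [ 0.62327688  0.08362748  0.14595255]]
[0.79386979 0.02085155 0.00109647]
```

```bash
sed -i 's/^POSE=.*/POSE=np.array([.7219,-.0116,-.0687])/' h.py; python3 - <<'E'
from h import *
f=world(POSE,FOOT)[0]; n=axes()[2]
plan(f+.06*n,toolrot(.785),n=3)
E
```

```text
n 3 dist 0.098 ang 0.017
0 t [ 0.13 -0.2   3.26] w [ 0.001  0.001 -0.006]
1 t [ 0.13 -0.2   3.26] w [ 0.001  0.001 -0.006]
2 t [ 0.12 -0.19  3.26] w [ 0.001  0.001 -0.006]
```

Call:
send_rows --series '[{"tx": 0.1,"ty": -0.2,"tz": 3.2,"wx": 0.001,"wy": 0.001,"wz": -0.006,"jaw": 0},{"tx": 0.1,"ty": -0.2,"tz": 3.2,"wx": 0.001,"wy": 0.001,"wz": -0.006,"jaw": 0},{"tx": 0.1,"ty": -0.2,"tz": 3.2,"wx": 0.001,"wy": 0.001,"wz": -0.006,"jaw": 0.3},{"tx": 0,"ty": 0,"tz": 0,"wx": 0,"wy": 0,"wz": 0,"jaw": 0.3}]'

```text
t: 2.58
tool_pos: [0.5998, 0.0008, 0.1834]
tool_rot: [2.714, 1.033, 0.59]
contact_force: [0.1, -0.2, 0.2]
opening: 0.0597
```

```bash
python3 - <<'E'
from h import *
cv2.imwrite("pics/w2.png",ctrl.get_image("wrist")[:,:,::-1])
f=world(POSE,FOOT)[0]; n=axes()[2]
print(ctrl.get_obs()["opening"])
plan(f+.023*n,toolrot(.785),n=2)
E
```

```text
0.05973394848204239
n 2 dist 0.0408 ang 0.012
0 t [-0.19  0.09  2.03] w [ 0.001 -0.004  0.004]
1 t [-0.19  0.09  2.03] w [ 0.001 -0.004  0.004]
```

View pics/w2.png

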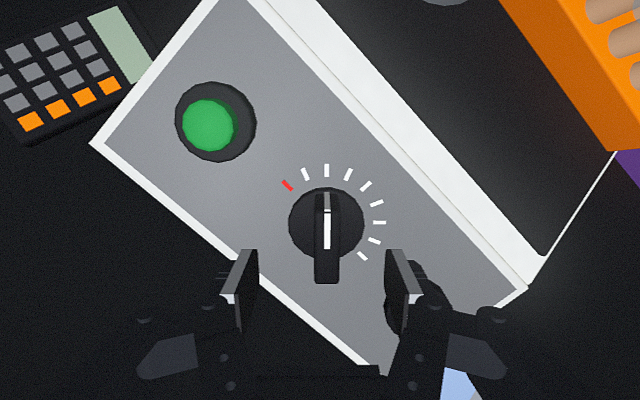

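The bar is at x≈326 and lies between the pads (about 258 and 386). Descending.

Call:
send_rows --series '[{"tx": -0.2,"ty": 0.1,"tz": 2.0,"wx": 0,"wy": -0.004,"wz": 0.004,"jaw": 0.3},{"tx": -0.2,"ty": 0.1,"tz": 2.0,"wx": 0,"wy": -0.004,"wz": 0.004,"jaw": 0.4},{"tx": 0,"ty": 0,"tz": 0,"wx": 0,"wy": 0,"wz": 0,"jaw": 0.4}]'

```text
t: 3.0
tool_pos: [0.6187, -0.0031, 0.156]
tool_rot: [2.709, 1.021, 0.597]
contact_force: [-0.4, -0.4, 0.5]
opening: 0.0514
```

```bash
python3 - <<'E'
from h import *
cv2.imwrite("pics/w3.png",ctrl.get_image("wrist")[:,:,::-1])
f=world(POSE,FOOT)[0]; n=axes()[2]
o=ctrl.get_obs();print(o["opening"],o["contact_force"])
plan(f+.023*n,toolrot(.785),n=1)
E
```

```text
0.051281988223463595 [ 0.67233131 -0.31326843  0.31608021]
n 1 dist 0.0096 ang 0.014
0 t [-0.55 -0.36  0.7 ] w [ 0.01  -0.008  0.004]
```

View pics/w3.png

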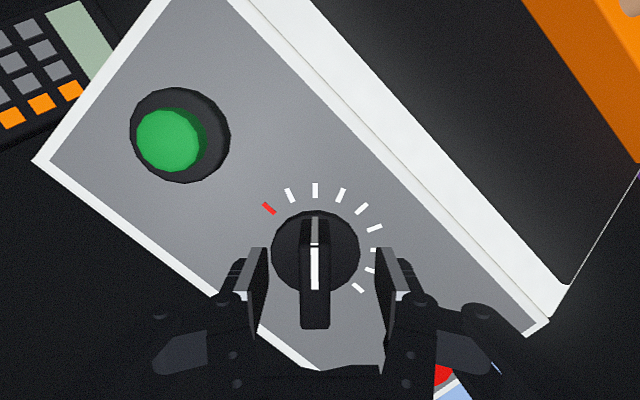

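Call:
send_rows --series '[{"tx": -0.5,"ty": -0.4,"tz": 0.7,"wx": 0.01,"wy": -0.008,"wz": 0.004,"jaw": 0.4},{"tx": 0,"ty": 0,"tz": 0,"wx": 0,"wy": 0,"wz": 0,"jaw": 0.4}]'

```text
t: 3.3
tool_pos: [0.6171, -0.0035, 0.1512]
tool_rot: [2.716, 1.019, 0.591]
contact_force: [-0.5, -0.3, 0.5]
opening: 0.0509
```

```bash
python3 - <<'E'
from h import *
f=world(POSE,FOOT)[0]; n=axes()[2]
o=ctrl.get_obs();print(o["opening"],o["contact_force"])
plan(f+.023*n,toolrot(.785),n=1)
E
```

```text
0.050927333892378225 [-0.48083263 -0.31884436  0.50567545]
n 1 dist 0.0031 ang 0.004
0 t [-0.19 -0.06  0.23] w [ 0.002 -0.003  0.001]
```

Call:
send_rows --series '[{"tx": -0.2,"ty": -0.1,"tz": 0.2,"wx": 0,"wy": 0,"wz": 0,"jaw": 0.7},{"tx": 0,"ty": 0,"tz": 0,"wx": 0,"wy": 0,"wz": 0,"jaw": 1},{"tx": 0,"ty": 0,"tz": 0,"wx": 0,"wy": 0,"wz": 0,"jaw": 1},{"tx": 0,"ty": 0,"tz": 0,"wx": 0,"wy": 0,"wz": 0,"jaw": 1},{"tx": 0,"ty": 0,"tz": 0,"wx": 0,"wy": 0,"wz": 0,"jaw": 1}]' --squeeze 40

```text
t: 3.92
tool_pos: [0.6159, -0.004, 0.1494]
tool_rot: [2.716, 1.019, 0.592]
contact_force: [-1.5, 0.8, -0.3]
opening: 0.0134
```

```bash
python3 - <<'E'
from h import *
cv2.imwrite("pics/w4.png",ctrl.get_image("wrist")[:,:,::-1])
f=world(POSE,FOOT)[0]; n=axes()[2]
o=ctrl.get_obs();print(o["opening"],o["contact_force"],o["wrist_torque"])
plan(f+.023*n,toolrot(.785),n=1)
E
```

```text
0.013343996260145829 [-2.18474146  0.24707445 -0.18879719] [0.10223442 0.26609103 0.04032569]
n 1 dist 0.0012 ang 0.005
0 t [-0.02  0.03  0.12] w [ 0.003 -0.004  0.001]
```

View pics/w4.png

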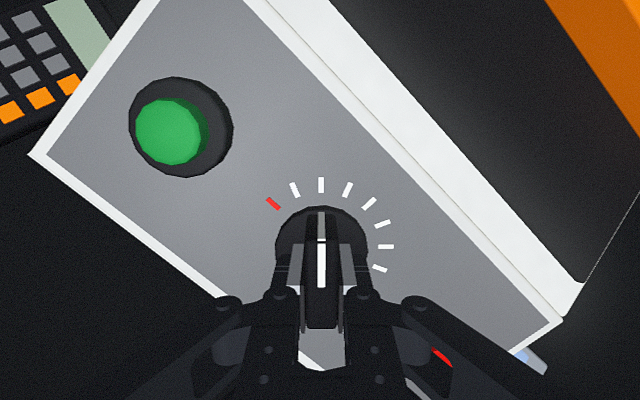

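The jaws hold the bar at 13.4 mm opening. Turning anticlockwise.

Call:
send_rows --series '[{"tx": 0,"ty": 0,"tz": 0,"wx": 0,"wy": 0,"wz": -0.1,"jaw": 1},{"tx": 0,"ty": 0,"tz": 0,"wx": 0,"wy": 0,"wz": -0.15,"jaw": 1},{"tx": 0,"ty": 0,"tz": 0,"wx": 0,"wy": 0,"wz": -0.15,"jaw": 1}]'

```text
t: 4.35
tool_pos: [0.6162, -0.0042, 0.1495]
tool_rot: [2.396, 1.518, 0.514]
contact_force: [-1.3, 1.3, 1.1]
opening: 0.0134
```

```bash
python3 - <<'E'
from h import *
f=world(POSE,FOOT)[0]; n=axes()[2]
o=ctrl.get_obs();print(o["opening"],o["contact_force"],o["wrist_torque"])
plan(f+.023*n,toolrot(0),n=1)
E
```

```text
0.013446993482010968 [-1.28304197  1.32608159  1.08224236] [ 0.23723743  0.2602022  -0.26640982]
n 1 dist 0.0012 ang 0.373
0 t [-0.03 -0.02  0.12] w [ 0.005 -0.002 -0.373]
```

Call:
send_rows --series '[{"tx": 0,"ty": 0,"tz": 0,"wx": 0,"wy": 0,"wz": -0.15,"jaw": 1},{"tx": 0,"ty": 0,"tz": 0,"wx": 0,"wy": 0,"wz": -0.15,"jaw": 1},{"tx": 0,"ty": 0,"tz": 0,"wx": 0,"wy": 0,"wz": -0.08,"jaw": 1},{"tx": 0,"ty": 0,"tz": 0,"wx": 0,"wy": 0,"wz": -0.03,"jaw": 1}]'

```text
t: 4.85
tool_pos: [0.6165, -0.0042, 0.1497]
tool_rot: [1.99, 1.946, 0.418]
contact_force: [-2.6, -0.2, 1.7]
opening: 0.013
```

```bash
python3 - <<'E'
from h import *
c=ctrl.camera_info("wrist"); np.savez("w5.npz",**c)
cv2.imwrite("pics/w5.png",ctrl.get_image("wrist")[:,:,::-1])
f=world(POSE,FOOT)[0]; n=axes()[2]
o=ctrl.get_obs();print(o["opening"],o["contact_force"],o["wrist_torque"])
plan(f+.023*n,toolrot(0),n=1)
E
```

```text
0.013488708601933023 [-2.7223018  -0.5882519   1.05135344] [ 0.61332496  0.42013476 -1.15379184]
n 1 dist 0.0014 ang 0.046
0 t [-0.01 -0.07  0.12] w [ 0.006 -0.002  0.046]
```

View pics/w5.png

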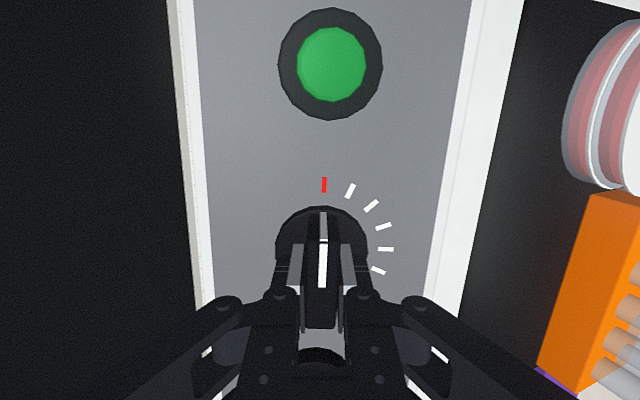

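The line points at the red tick and the wrist torque is -1.15 N m, so the dial is on its stop. I'll hold briefly, then turn clockwise about 1.22 rad to match the tool's angle for three clicks.

Call:
send_rows --series '[{"tx": 0,"ty": 0,"tz": 0,"wx": 0,"wy": 0,"wz": 0,"jaw": 1},{"tx": 0,"ty": 0,"tz": 0,"wx": 0,"wy": 0,"wz": 0,"jaw": 1},{"tx": 0,"ty": -0.05,"tz": 0,"wx": 0,"wy": 0,"wz": 0.15,"jaw": 1},{"tx": 0,"ty": 0,"tz": 0,"wx": 0,"wy": 0,"wz": 0.15,"jaw": 1},{"tx": 0,"ty": 0,"tz": 0,"wx": 0,"wy": 0,"wz": 0.15,"jaw": 1}]'

```text
t: 5.52
tool_pos: [0.6162, -0.0042, 0.1495]
tool_rot: [2.429, 1.474, 0.522]
contact_force: [-2.2, 1.6, 0.8]
opening: 0.0134
```

```bash
python3 - <<'E'
from h import *
f=world(POSE,FOOT)[0]; n=axes()[2]
o=ctrl.get_obs();print(o["opening"],o["contact_force"],o["wrist_torque"],o["q"])
plan(f+.023*n,toolrot(1.178),n=5)
E
```

```text
0.013360125411569276 [-2.21942972  1.61455984  0.76989303] [0.02016911 0.47110376 0.30569709] [-0.14134855 -0.14150035  2.00564602  0.0424973   0.83671072  0.31716732]
n 5 dist 0.0012 ang 0.767
0 t [-0.   -0.    0.02] w [ 0.001 -0.001  0.153]
1 t [-0.01 -0.    0.02] w [ 0.001 -0.001  0.153]
2 t [-0.01 -0.    0.02] w [ 0.001 -0.001  0.153]
3 t [-0.01 -0.    0.02] w [ 0.001 -0.001  0.153]
4 t [-0.01 -0.    0.02] w [ 0.001 -0.001  0.153]
```

Call:
send_rows --series '[{"tx": 0,"ty": 0,"tz": 0,"wx": 0,"wy": 0,"wz": 0.15,"jaw": 1},{"tx": 0,"ty": 0,"tz": 0,"wx": 0,"wy": 0,"wz": 0.15,"jaw": 1},{"tx": 0,"ty": 0,"tz": 0,"wx": 0,"wy": 0,"wz": 0.15,"jaw": 1},{"tx": 0,"ty": 0,"tz": 0,"wx": 0,"wy": 0,"wz": 0.15,"jaw": 1},{"tx": 0,"ty": 0,"tz": 0,"wx": 0,"wy": 0,"wz": 0.1,"jaw": 1}]'

```text
t: 6.15
tool_pos: [0.6158, -0.0036, 0.1493]
tool_rot: [2.901, 0.569, 0.639]
contact_force: [-0.9, 0.1, 1.2]
opening: 0.0132
```

```bash
python3 - <<'E'
from h import *
f=world(POSE,FOOT)[0]; n=axes()[2]
o=ctrl.get_obs();print(o["opening"],o["contact_force"],o["wrist_torque"],o["q"])
plan(f+.023*n,toolrot(1.178),n=1)
E
```

```text
0.01321252300236072 [-0.88693241  0.11657565  1.19458315] [0.24609791 0.37061264 0.09038127] [-0.1379891  -0.14158935  2.00584115  0.03458074  0.8371875   1.02820917]
n 1 dist 0.0014 ang 0.064
0 t [-0.01  0.07  0.12] w [ 0.006 -0.003  0.064]
```

Call:
send_rows --series '[{"tx": 0,"ty": 0,"tz": 0,"wx": 0,"wy": 0,"wz": 0.065,"jaw": 1},{"tx": 0,"ty": 0,"tz": 0,"wx": 0,"wy": 0,"wz": 0,"jaw": 1},{"tx": 0,"ty": 0,"tz": 0,"wx": 0,"wy": 0,"wz": 0,"jaw": 1}]'

```text
t: 6.52
tool_pos: [0.6157, -0.0036, 0.1493]
tool_rot: [2.926, 0.485, 0.645]
contact_force: [-2.1, 0.5, 0.9]
opening: 0.0129
```

```bash
python3 - <<'E'
from h import *
cv2.imwrite("pics/w6.png",ctrl.get_image("wrist")[:,:,::-1])
f=world(POSE,FOOT)[0]; n=axes()[2]
o=ctrl.get_obs();print(o["opening"],o["contact_force"],o["wrist_torque"],o["q"])
plan(f+.023*n,toolrot(1.178),n=1)
E
```

```text
0.013337291374306795 [-1.9820976  -0.01630524  0.03441311] [0.20557465 0.33761371 0.03058982] [-0.13690301 -0.14147452  2.00576623  0.03156424  0.836973    1.08974502]
n 1 dist 0.0014 ang 0.009
0 t [-0.    0.08  0.12] w [ 0.007 -0.002  0.005]
```

View pics/w6.png

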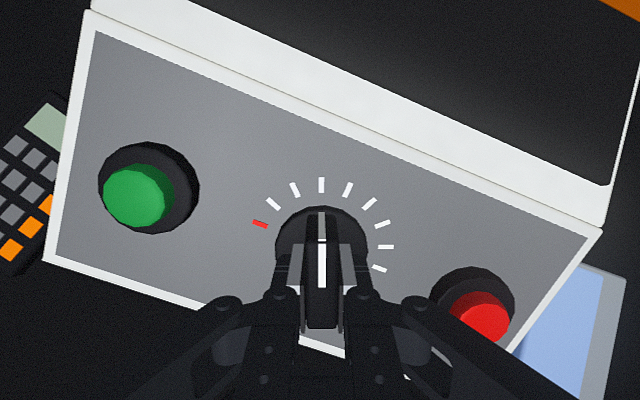

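The line is on the fourth tick (321,186), three clicks from the red one, with almost no torque left. Releasing and lifting.

Call:
send_rows --series '[{"tx": 0,"ty": 0,"tz": 0,"wx": 0,"wy": 0,"wz": 0,"jaw": 0.5},{"tx": 0,"ty": 0,"tz": 0,"wx": 0,"wy": 0,"wz": 0,"jaw": 0.5},{"tx": 0,"ty": 0,"tz": -0.5,"wx": 0,"wy": 0,"wz": 0,"jaw": 0.5},{"tx": 0,"ty": 0,"tz": -4,"wx": 0,"wy": 0,"wz": 0,"jaw": 0.5},{"tx": 0,"ty": 0,"tz": -5,"wx": 0,"wy": 0,"wz": 0,"jaw": 0.5}]'

```text
t: 7.2
tool_pos: [0.5728, -0.0004, 0.232]
tool_rot: [2.929, 0.489, 0.632]
contact_force: [0.3, 0.2, 0.0]
opening: 0.0426
```

```bash
python3 - <<'E'
from h import *
c=ctrl.camera_info("wrist"); np.savez("w7.npz",**c)
cv2.imwrite("pics/w7.png",ctrl.get_image("wrist")[:,:,::-1])
g=world(POSE,FOOT+.088*YL)[0]; n=axes()[2]
o=ctrl.get_obs();print(o["opening"],o["contact_force"],o["wrist_torque"],o["q"])
plan(g+.071*n,toolrot(1.178))
plan(g+.071*n,toolrot(1.57))
E
```

```text
0.04266901822421531 [3.10476856 1.10792713 4.19233233] [0.01732549 0.03386691 0.02459944] [-0.14175056 -0.34372087  2.01444921  0.02862358  1.02726654  1.08854815]
n 2 dist 0.1022 ang 0.014
0 t [ 1.64 -4.05  2.65] w [ 0.005 -0.002  0.004]
1 t [ 1.63 -4.04  2.67] w [ 0.005 -0.002  0.004]
n 3 dist 0.1022 ang 0.401
0 t [ 1.09 -2.7   1.77] w [ 0.003 -0.002  0.134]
1 t [ 0.73 -2.81  1.78] w [ 0.003 -0.002  0.134]
2 t [ 0.35 -2.88  1.78] w [ 0.003 -0.002  0.134]
```

View pics/w7.png

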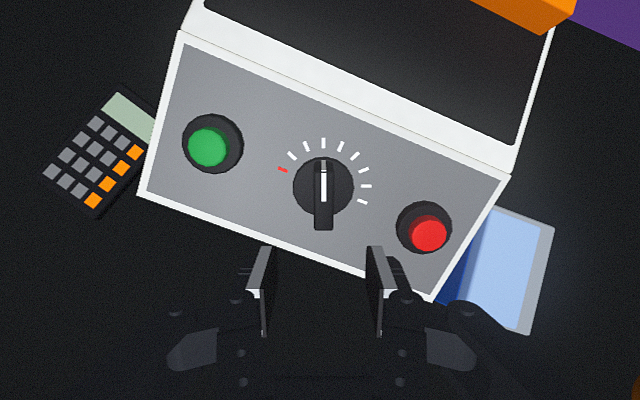

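The dial stays on the fourth tick after release (line at (323,160)–(323,200), tick at (323,143)). Green is at (208,147). Shutting the jaws and moving over the green button.

Call:
send_rows --series '[{"tx": 1.6,"ty": -4.0,"tz": 1.8,"wx": 0.005,"wy": -0.002,"wz": 0.004,"jaw": 1},{"tx": 1.6,"ty": -4.0,"tz": 1.8,"wx": 0.005,"wy": -0.002,"wz": 0.004,"jaw": 1},{"tx": 0,"ty": 0,"tz": 0,"wx": 0,"wy": 0,"wz": 0,"jaw": 1},{"tx": 0,"ty": 0,"tz": 0,"wx": 0,"wy": 0,"wz": 0,"jaw": 1}]' --squeeze 20

```text
t: 7.75
tool_pos: [0.5972, 0.0854, 0.2142]
tool_rot: [2.928, 0.478, 0.66]
contact_force: [-1.0, -0.6, -0.4]
opening: -0.0004
```

```bash
python3 - <<'E'
from h import *
c=ctrl.camera_info("wrist"); np.savez("w8.npz",**c)
cv2.imwrite("pics/w8.png",ctrl.get_image("wrist")[:,:,::-1])
g=world(POSE,FOOT+.088*YL)[0]; n=axes()[2]
o=ctrl.get_obs();print(o["opening"],o["contact_force"])
print("predicted px of button top",proj("wrist",g+.0195*n,c), "tip px",proj("wrist",o["tool_pos"]+Ro.from_rotvec(o["tool_rot"]).apply([0,0,.011]),c))
plan(g+.036*n,toolrot(1.178),n=1)
E
```

```text
-0.00021990044451639343 [ 0.14099645 -0.06421259 -0.60086037]
predicted px of button top [[317.48782563 217.85117641]] tip px [[320.57313805 258.20495916]]
n 1 dist 0.0575 ang 0.013
0 t [-0.5  -0.21  5.73] w [ 0.005 -0.011 -0.001]
```

View pics/w8.png

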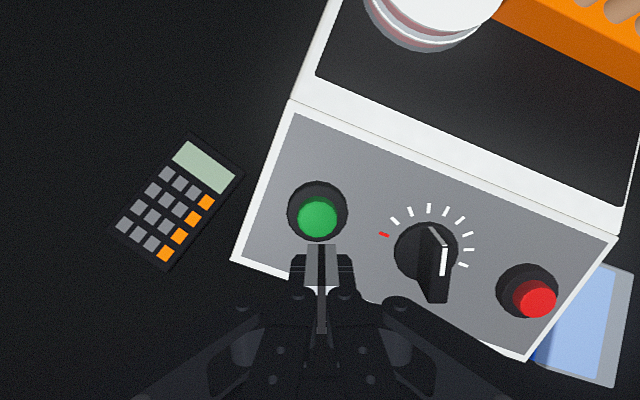

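The button top is at (317,218) and the prediction was (317.5,217.9), so they agree. Descending to just above it.

Call:
send_rows --series '[{"tx": -0.3,"ty": -0.1,"tz": 2.8,"wx": 0.003,"wy": -0.006,"wz": 0,"jaw": 1},{"tx": -0.2,"ty": -0.1,"tz": 2.6,"wx": 0.003,"wy": -0.005,"wz": 0,"jaw": 1},{"tx": 0,"ty": 0,"tz": 0,"wx": 0,"wy": 0,"wz": 0,"jaw": 1}]'

```text
t: 8.18
tool_pos: [0.6169, 0.0807, 0.1649]
tool_rot: [2.934, 0.473, 0.648]
contact_force: [0.2, -0.7, 0.9]
opening: -0.0001
```

```bash
python3 - <<'E'
from h import *
cv2.imwrite("pics/w9.png",ctrl.get_image("wrist")[:,:,::-1])
g=world(POSE,FOOT+.088*YL)[0]; n=axes()[2]
o=ctrl.get_obs();print(o["opening"],o["contact_force"], (o["tool_pos"]-g)@n)
plan(g+.0245*n,toolrot(1.178),n=1)
E
```

```text
-0.0003583901979925944 [-0.22453514 -0.22311316 -1.01274577] 0.041541445968271806
n 1 dist 0.0176 ang 0.008
0 t [-0.22 -0.41  1.7 ] w [ 0.003 -0.006 -0.004]
```

View pics/w9.png

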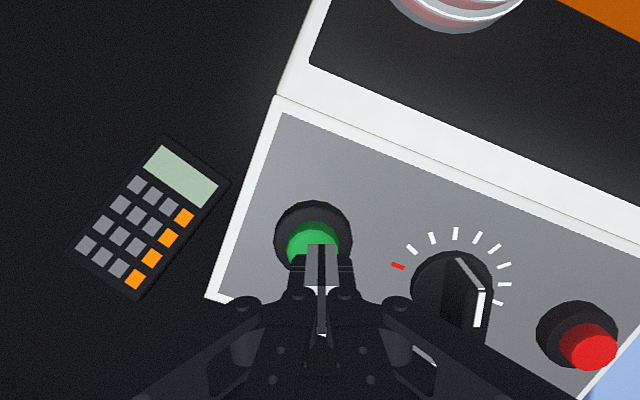

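Call:
send_rows --series '[{"tx": -0.2,"ty": -0.4,"tz": 0.6,"wx": 0.003,"wy": -0.005,"wz": 0,"jaw": 1},{"tx": 0,"ty": 0,"tz": 0.3,"wx": 0,"wy": 0,"wz": 0,"jaw": 1},{"tx": 0,"ty": 0,"tz": 0,"wx": 0,"wy": 0,"wz": 0,"jaw": 1}]'

```text
t: 8.6
tool_pos: [0.6197, 0.0833, 0.1602]
tool_rot: [2.935, 0.472, 0.651]
contact_force: [-1.1, -0.4, -0.1]
opening: -0.0003
```

```bash
python3 - <<'E'
from h import *
cv2.imwrite("pics/w10.png",ctrl.get_image("wrist")[:,:,::-1])
g=world(POSE,FOOT+.088*YL)[0]; n=axes()[2]
o=ctrl.get_obs();print(o["opening"],o["contact_force"]@n, (o["tool_pos"]-g)@n)
plan(g+.0245*n,toolrot(1.178),n=1)
E
```

```text
-0.00011815588416982727 -0.09246034088060633 0.035015988044205575
n 1 dist 0.0108 ang 0.008
0 t [-0.24 -0.13  1.05] w [ 0.002 -0.006 -0.005]
```

View pics/w10.png

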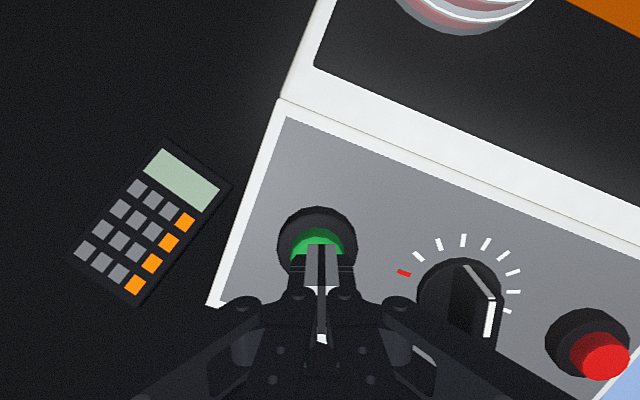

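Call:
send_rows --series '[{"tx": -0.2,"ty": -0.1,"tz": 0.4,"wx": 0.002,"wy": -0.005,"wz": 0,"jaw": 1},{"tx": 0,"ty": 0,"tz": 0.3,"wx": 0,"wy": 0,"wz": 0,"jaw": 1},{"tx": 0,"ty": 0,"tz": 0.3,"wx": 0,"wy": 0,"wz": 0,"jaw": 1}]'

```text
t: 9.02
tool_pos: [0.6224, 0.0834, 0.1521]
tool_rot: [2.937, 0.473, 0.644]
contact_force: [-20.3, -1.3, 22.0]
opening: 0.0006
```

```bash
python3 - <<'E'
from h import *
g=world(POSE,FOOT+.088*YL)[0]; n=axes()[2]
o=ctrl.get_obs();print(o["opening"],o["contact_force"]@n, (o["tool_pos"]-g)@n)
plan(g+.0245*n,toolrot(1.178),n=1)
E
```

```text
0.0005995657136193093 28.47380032487377 0.026415951153942623
n 1 dist 0.0024 ang 0.005
0 t [-0.14 -0.06  0.19] w [ 0.    -0.001 -0.005]
```

```bash
python3 - <<'E'
from h import *
cv2.imwrite("pics/w11.png",ctrl.get_image("wrist")[100:400,150:550,::-1].repeat(2,0).repeat(2,1))
cv2.imwrite("pics/s11.png",cv2.resize(ctrl.get_image("side")[130:230,280:380,::-1],None,fx=5,fy=5,interpolation=cv2.INTER_CUBIC))
n=axes()[2];o=ctrl.get_obs();print(o["contact_force"]@n,o["wrist_torque"])
E
```

```text
13.033962437851454 [-0.16734854  1.1319898  -0.10963723]
```

View pics/w11.png

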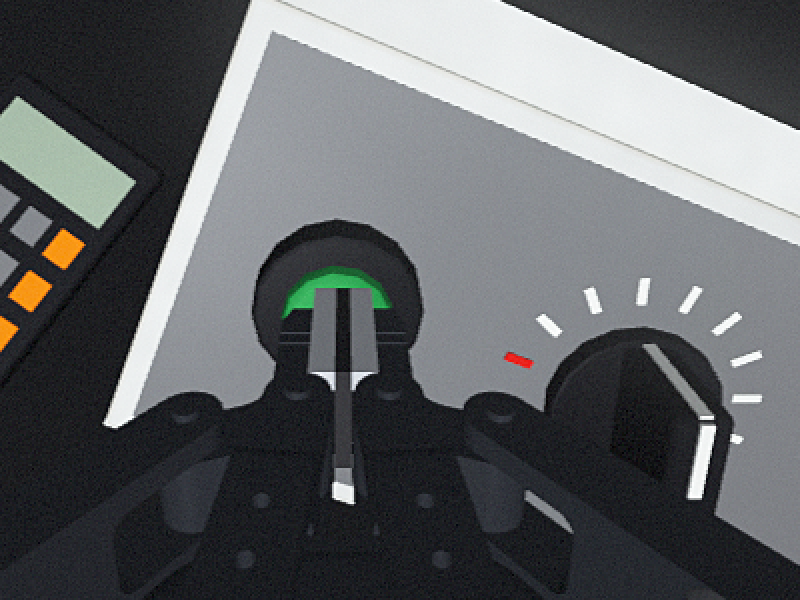

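View pics/s11.png

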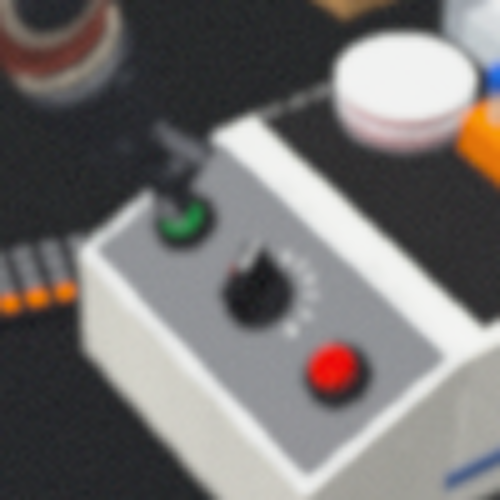

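```bash
python3 - <<'E'
from h import *
c=ctrl.camera_info("wrist")
g=world(POSE,FOOT+.088*YL)[0]; xu,yl,n=axes()
th=np.linspace(0,2*np.pi,180)
C=np.cos(th)[:,None]*xu+np.sin(th)[:,None]*yl
for r in (.014,):
  for h in (.020,.018,.016,.015,.014,.012,.010,.008,.004,0): 
    p=proj("wrist",g+h*n+r*C,c); i=p[:,1].argmin(); print(r,h,p[i].round(1))
for r in (.018,.019,.020,.021):
  for h in (0,.004,.008,.012): 
    p=proj("wrist",g+h*n+r*C,c); i=p[:,1].argmin(); print(r,h,p[i].round(1),p[:,0].min().round(1),p[:,0].max().round(1))
a=cv2.imread("pics/w11.png")[180:400:2,220:480:2]
cv2.imwrite("pics/w11c.png",cv2.resize(a,None,fx=6,fy=5.4,interpolation=cv2.INTER_NEAREST))
a=cv2.imread("pics/w10.png")[200:300,260:380]
cv2.imwrite("pics/w10c.png",cv2.resize(a,None,fx=6,fy=6,interpolation=cv2.INTER_NEAREST))
E
```

```text
0.014 0.02 [319.2 238.4]
0.014 0.018 [319.2 236.5]
0.014 0.016 [319.3 234.7]
0.014 0.015 [319.3 233.7]
0.014 0.014 [319.3 232.8]
0.014 0.012 [319.3 231.1]
0.014 0.01 [319.3 229.3]
0.014 0.008 [319.3 227.6]
0.014 0.004 [319.4 224.3]
0.014 0 [319.4 221.2]
0.018 0 [319.4 214.1] 285.9 352.9
0.018 0.004 [319.4 217.1] 285.1 353.6
0.018 0.008 [319.4 220.3] 284.3 354.3
0.018 0.012 [319.3 223.6] 283.5 355.1
0.019 0 [319.4 212.4] 284.0 354.8
0.019 0.004 [319.4 215.3] 283.2 355.5
0.019 0.008 [319.4 218.4] 282.4 356.3
0.019 0.012 [319.3 221.7] 281.5 357.1
0.02 0 [319.4 210.6] 282.2 356.6
0.02 0.004 [319.4 213.5] 281.3 357.4
0.02 0.008 [319.4 216.6] 280.4 358.2
0.02 0.012 [319.3 219.8] 279.5 359.1
0.021 0 [319.4 208.8] 280.3 358.5
0.021 0.004 [319.4 211.7] 279.4 359.3
0.021 0.008 [319.4 214.7] 278.5 360.2
0.021 0.012 [319.3 217.9] 277.5 361.0
```

View pics/w11c.png

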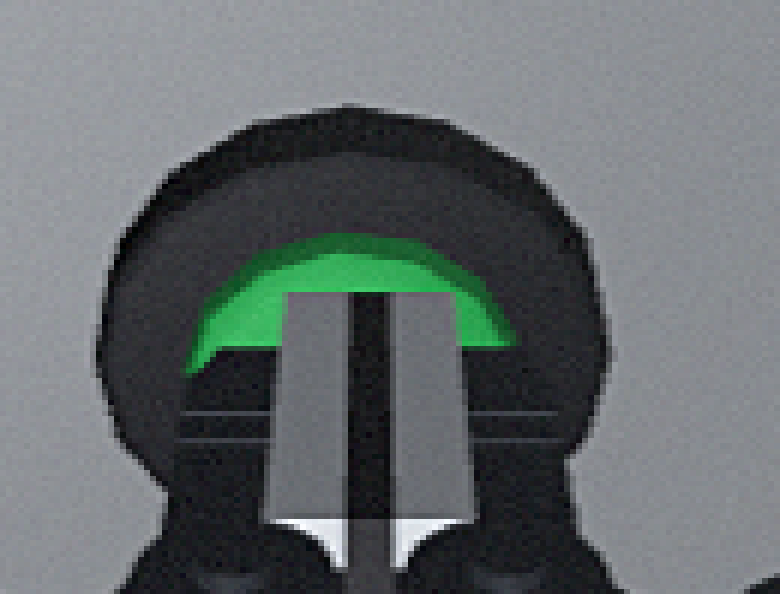

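View pics/w10c.png

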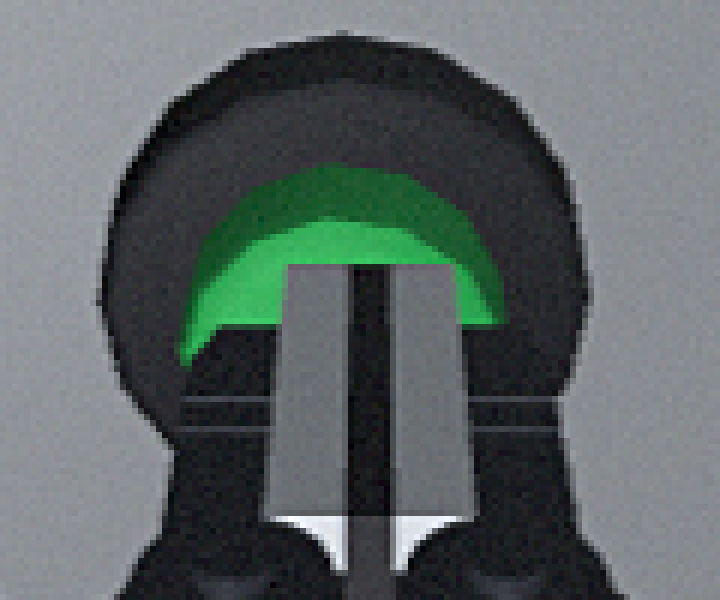

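Unpressed, the wall above the collar was 8.7 px (about 10 mm). It's now 3.9 px (about 4 mm), so the button has gone down about 6 mm and is bottomed at 13–28 N. Now lifting off.

Call:
send_rows --series '[{"tx": 0,"ty": 0,"tz": 0,"wx": 0,"wy": 0,"wz": 0,"jaw": 1},{"tx": 0,"ty": 0,"tz": -2,"wx": 0,"wy": 0,"wz": 0,"jaw": 1},{"tx": 0,"ty": 0,"tz": -5,"wx": 0,"wy": 0,"wz": 0,"jaw": 1},{"tx": 0,"ty": 0,"tz": -5,"wx": 0,"wy": 0,"wz": 0,"jaw": 1},{"tx": 0,"ty": 0,"tz": 0,"wx": 0,"wy": 0,"wz": 0,"jaw": 1}]'

```text
t: 9.75
tool_pos: [0.5702, 0.0871, 0.2626]
tool_rot: [2.938, 0.473, 0.641]
contact_force: [0.1, -0.5, -0.7]
opening: -0.0001
```

```bash
python3 - <<'E'
from h import *
cv2.imwrite("pics/w12.png",ctrl.get_image("wrist")[:,:,::-1])
c=ctrl.camera_info("wrist")
g=world(POSE,FOOT+.088*YL)[0]; n=axes()[2]
o=ctrl.get_obs();print(o["t"],o["contact_force"],np.abs(o["dq"]).max(),(o["tool_pos"]-g)@n)
print(proj("wrist",np.array([g+.02*n,g+.014*n,world(POSE,FOOT-.088*YL)[0]+.02*n]),c))
cv2.imwrite("pics/t12.png",cv2.resize(ctrl.get_image("top")[80:230,230:430,::-1],None,fx=4,fy=4,interpolation=cv2.INTER_CUBIC))
E
```

```text
9.8 [-1.01579776 -0.31061104  0.14394746] 0.04493799055999627 0.1461752957116569
[[321.37536951 184.54471008]
 [321.38646534 182.3791066 ]
 [505.27355134 256.52770174]]
```

View pics/w12.png

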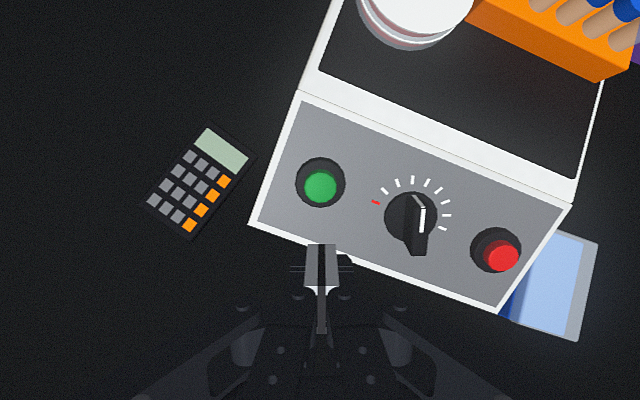

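View pics/t12.png

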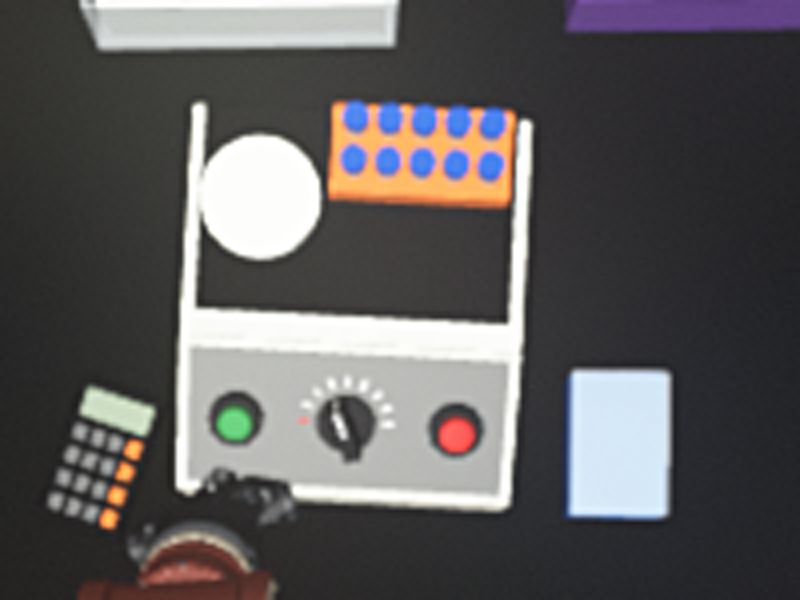

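Green has come up (about (320,187), against 184.5 predicted for up and 182.4 for down). One numeric check of the dial angle before handing in.

```bash
python3 - <<'E'
from h import *
a=cv2.imread("pics/w12.png")[165:275,370:470]
cv2.imwrite("pics/w12c.png",cv2.resize(a,None,fx=5.4,fy=5.4,interpolation=cv2.INTER_CUBIC))
c=ctrl.camera_info("wrist")
for q in (.785,1.178,1.571):
    print(q,((proj("wrist",world(POSE,[FOOT+.038*N+r*(np.sin(q)*XU+np.cos(q)*YL) for r in (0,.021)]),c)-[370,165])*5.4).round())
E
```

```text
0.785 [[295. 351.]
 [252. 228.]]
1.178 [[295. 351.]
 [309. 218.]]
1.571 [[295. 351.]
 [364. 228.]]
```

View pics/w12c.png

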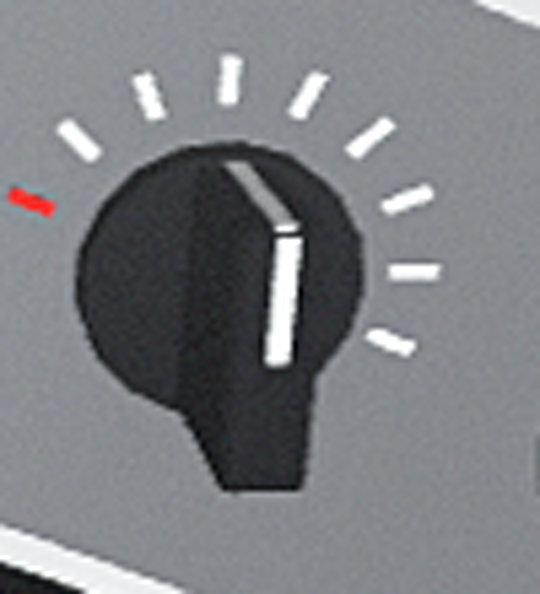

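The line runs from (279,366) to (288,236), which matches the direction predicted for 1.178 rad. Handing in.

```bash
python3 -c "
from station import ctrl
print(ctrl.finish_job())"
```

```text
the job is handed in; nothing more can be done
None
```

I turned the dial anticlockwise to its end stop, set it three clicks clockwise, then pressed the green button fully down and let it come up. I handed the job in at about 10 s; no verdict is reported.

**End stop:** the white line pointed at the red tick and the wrist torque reached about -1.15 N m, so the dial was against the stop. I held it there for over 0.25 s.

**Dial setting:** after release, and again after the press, the line pointed at the fourth tick. Its direction fits 1.178 rad, not the clicks either side.

**Green button:** pictures before and during the press put the travel at about 6 mm, against a hard stop at 13–28 N. Tool position alone gave only 4–5 mm, within the 2 mm calibration. In the last picture it is up again.

**Surroundings:** I never approached the red button, and it looks up. The dishes are within 0.3 pixel of where they started, and the calculator and tip box look unmoved. I did not re-check the tube rack, spray bottle and amber bottle, which were well clear of the arm's path. The tool ended about 12 cm above the panel, touching nothing.

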